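# Find the hidden catch of the medicine case and open its drawer

## Task

The locked medicine case on the trolley has five identical steel plates along the front edge of its top, and one of them, in a different place each time, hides a recess with the release catch. Feel along the plates with light pressure (never over about 20 N on a plate that does not give) until the fingertips drop into the recess, press the catch down to its end so that the drawer springs free at the left end of the case, then pull the drawer fully out by its steel tab and let go. Leave the other things on the trolley where they are.

Things in the scene. Friction and masses are not known exactly. Their poses are not given: they have to be found in the camera images.
- case: white medicine case, 96 (x) x 226 (y) x 70 mm high, fixed; origin at the centre of its underside, z up, x to its back (away from the robot), y along it to the drawer end. Five steel plates, each 42 mm long (y) x 38 mm wide (x), form a strip along its top front edge: centre line at x = -0.029, plate centres at y = -0.084, -0.042, 0, 0.042, 0.084, tops level at z = 0.070
- strip_left (a point): end of the plate row nearest the drawer: point on the row's centre line, on the top surface of the plates (70 mm above the trolley); axes as the case. Four plates lie on stiff rubber and hardly give; the fifth, at any of the five places, is the soft sprung cover of the recess
- strip_right (a point): other end of the plate row (210 mm from strip_left), on its centre line and top surface; axes as the case. The soft cover plate starts to sink at about 1.4 N and meets the catch 9 mm down at about 2.6 N. It sinks between its neighbours, open to the front, so fingertips up to about 38 mm long in y enter once they stand wholly over that plate; it springs back
- pull_tab (a point): centre of the drawer's steel pull tab, 34 mm above the trolley: upright tongue 12 mm thick (case x), 24 mm high, standing 36 mm out of the drawer front along the case's +y, with an upright 15 mm round bead at its end; free on both sides, to be pinched across its thickness from above. Moves with the drawer, whose front (92 x 42 mm) is 17 mm behind this point
- drawer (a joint): how far (m) the drawer has come out of the left end of the case, along the case's +y: 0 shut and bolted, about 0.022 after it has sprung free, 0.08 fully out; drags with about 1 N and stays where it is left
- catch (a joint): how far (m) the catch under the cover plate is pressed down: 0 at rest, until the cover above it has sunk 9 mm. It begins to move at about 6 N, frees the drawer at about 0.004 (10 to 12 N), end stop at 0.007 (about 13 N); springs back when let go
- bed_1 (a joint): one of the four steel plates of the strip that have no recess behind them, identical in look to the fifth; value: how far (m) it is pressed down into its stiff rubber bed, 0 at rest, about 1 mm per 7 N; it must stay under 0.0032. Which of the four stands where is unknown
- bed_2 (a joint): one of the four steel plates of the strip that have no recess behind them, identical in look to the fifth; value: how far (m) it is pressed down into its stiff rubber bed, 0 at rest, about 1 mm per 7 N; it must stay under 0.0032. Which of the four stands where is unknown
- bed_3 (a joint): one of the four steel plates of the strip that have no recess behind them, identical in look to the fifth; value: how far (m) it is pressed down into its stiff rubber bed, 0 at rest, about 1 mm per 7 N; it must stay under 0.0032. Which of the four stands where is unknown
- bed_4 (a joint): one of the four steel plates of the strip that have no recess behind them, identical in look to the fifth; value: how far (m) it is pressed down into its stiff rubber bed, 0 at rest, about 1 mm per 7 N; it must stay under 0.0032. Which of the four stands where is unknown
- cotton_buds_2: clear tub of cotton buds, 77 mm across, 80 mm high, bystander; origin at the centre of its underside
- antiseptic_bottle: green squeeze bottle with white nozzle, 41 x 61 x 99 mm, bystander; origin at the centre of its underside
- specimen_cup: specimen cup with screw lid, 46 mm across, 59 mm high, bystander; origin at the centre of its underside
- tape_2: roll of black tape lying flat, 59 mm across, 19 mm high, bystander; origin at the centre of its underside
- pen: white pen lying in front of the case, 145 mm long, 9 mm high, bystander; origin at the centre of its underside
- syringe: empty syringe lying behind the case, 85 mm long, 14 mm high, bystander; origin at the centre of its underside

How it is judged:
On the way:
1. the hidden catch is pressed down far enough to release the drawer (3.5 mm) (value of joint catch above 0.0035 m), for 0.05 s.
At the end, for the whole second after the job is handed in: the drawer stands fully out of the case (at least 72 of its 80 mm) and at rest, and the catch has sprung back (within 1 mm of its rest) (value of joint drawer above 0.072 m and velocity of joint drawer below 0.01 m/s and value of joint catch below 0.001 m); the robot touches nothing.
It fails at once if a plate with no recess behind it is pressed more than 3.2 mm into its rubber bed (over about 22 N) (value of joint any of bed_1, bed_2, bed_3, bed_4 above 0.0032 m).
It fails at once if a bystander (cotton buds, green bottle, specimen cup, tape, pen, syringe) is pushed more than 30 mm (distance of any of cotton_buds_2, antiseptic_bottle, specimen_cup, tape_2, pen, syringe from where it was at the start of the episode above 0.03 m).
It fails at once if a bystander (cotton buds, green bottle, specimen cup, tape) is tipped over (angle between any of cotton_buds_2, antiseptic_bottle, specimen_cup, tape_2's own z axis and vertical above 0.5 rad).
It also fails if it takes over 72 s, if anything falls off the work surface, if the arm or the gripper's body presses on something with over 40 N, if the wrist force passes 120 N, or if a joint passes its speed limit or range.

## Robot

A 6-joint arm with a two-finger parallel gripper is mounted at the origin on a cart in front of the work surface, level with it; the furniture and walls round the work are solid. World frame = base frame: x ahead of the robot, y to its left, z up, the work surface at z = 0. Lengths are in m, angles in rad, forces in N, time in s.
With the tool pointing down it reaches from about 0.275 to 0.875 m from the base axis. Payload 12.5 kg.
Tool frame: the origin (TCP) lies midway between the tips of the shut fingers; the grasp point (between the pads) lies 19 mm behind it (manip.tcp_to_grasp is the distance from the TCP to the grasp point, in m); x points along the fingers, y is the direction in which the jaws open and shut, and the axes are right-handed (so a half turn about x gives the same grasp; the last joint's range is limited). The gripper opens to 85 mm and grips with 20 to 120 N. Pads are 22 mm wide; open, the fingers measure 114 mm over their backs; the gripper's body (76 mm by 85 mm) begins 54 mm behind the grasp point. The pads swing forward as they close: fully open they stand 13 mm farther back than shut.
Start: joints at [-1.312, 0.351, 1.652, -0, 1.139, -0.085], TCP at [0.185, -0.518, 0.231] pointing down, gripper open.
Joint ranges: [-2.75, 2.75], [-0.79, 2.1], [0.01, 2.65], [-1.57, 4.71], [0.07, 3.14], [-2.87, 2.87]. Speed limits (rad/s): [2.22, 2.22, 2.79, 3.14, 3.14, 3.14].

## Interface

Orientations are given as a unit quaternion [w, x, y, z].
In Python, from workcell import monitor, grab_frame, camera_params, manip gives the robot as it stands.
- The arm moves only by the tool carry_out, never from a script. Its argument "commands" is a list of rows, each an object with "delta_pos": the shift along the world's x, y, z in mm, a list of three; "turn": the turn about the world's z in units of 5 degrees (1.0 is 5 degrees). In form: [{"delta_pos": [x, y, z], "turn": turn}, ...]. A call has 1 to 10 rows; each row is the pose to reach, as a shift and turn from the pose commanded when the call began; what a row does not reach only later rows make up. A row lasts 1/12 s, in which the tool goes at most 41.7 mm and 7.16 degrees, less where a joint would pass 70% of its speed; a pose out of reach is approached as far as the arm can. A call with a gripper value outside its range is refused whole. "jaw" is the finger opening in mm, from 0 to 85.4, set as the call begins (left out, the last holds). The fingers move at their own pace and stop on an object; "grip_force" is the grip in N (left out, the last holds). Time passes only in rows, so rows that repeat a pose let the fingers close. It gives the time, the measured TCP pose, the force and the opening at its end, in the units of the state.
- monitor.sense(): the state, without advancing time (a new reading comes with each control period).
- grab_frame(name): name is "side" or "top"; returns (picture, depth): 400x640x3 uint8, red, green, blue; 400x640 float32, m along the optical axis (not along the pixel's ray), 0 where there is no reading.
- camera_params(name): a dict with "intrinsics" (3x3 intrinsics, pixels), "R" (3x3) and "t" (3): a world point X has camera coordinates R X + t. Camera axes: x right, y down, z forward; pixel columns grow to the right and rows downward; lengths in m; the calibration is good to about 2 mm. A picture is of the moment at which its call begins. camera_params takes no time and is no camera call.
- manip.hand_in(): hands the job in, once; it reports no verdict.
The state is a dict: "clock": time; "qpos": joint angles; "joint_vel": joint speeds; "joint_efforts": joint torques, N m; "tcp_pos": TCP position; "eef_rot": TCP orientation; "wrist_force": force on the tool from outside, world axes, zero at the start; "ft_torque": the same for the moment, N m; "grip_width": finger opening in m.
Only numpy, scipy, OpenCV 4.12 (cv2) and the standard library are available. Lean on these libraries where they do the work, as an engineer would, in place of code of your own. Each camera call takes 0.05 s, during which the arm holds its last target.

## Working session

There is one attempt and no reset: what is moved stays moved. The work goes in short steps, Python scripts to look and compute and a tool call to move; the robot and the scene stay as the last step left them, time stands still between calls to the robot, and variables do not carry over. Pictures are saved under pics/ and viewed, and the job is handed in when it is done.

Besides the shell and the picture viewer there is one more tool, called after "Emit:" as name(argument=value, ...) on one line, values as JSON. carry_out: Moves the arm, as the interface text tells. Its arguments: {"type":"object","properties":{"commands":{"type":"array"},"jaw":{"type":"number"},"grip_force":{"type":"number"}},"required":["commands"]}

```bash
mkdir -p pics; ls; cat > h.py <<'E'
import numpy as np, cv2, json
from workcell import monitor, grab_frame, camera_params, manip
def shot(n,f):
    p,d=grab_frame(n); cv2.imwrite(f'pics/{f}.png',p[:,:,::-1]); np.savez(f'{f}.npz',p=p,d=d); return p,d
def pt(n,u,v,z=None,d=None):
    c=camera_params(n);K=np.array(c['intrinsics']);R=np.array(c['R']);t=np.array(c['t'])
    r=np.linalg.solve(K,[u,v,1.]); o=-R.T@t; w=R.T@r
    s=d if d is not None else (z-o[2])/w[2]
    return o+s*w
def pr(n,X):
    c=camera_params(n);q=np.array(c['intrinsics'])@(np.array(c['R'])@np.array(X)+np.array(c['t']));return q[:2]/q[2]
E
python3 - <<'E'
from h import *
for n in('top','side'):
    shot(n,n+'0');c=camera_params(n);print(n,-np.array(c['R']).T@c['t'],np.array(c['R'])[2])
print(monitor.sense())
E
```

```text
pics
top [0.33714031 0.03990664 0.89707901] [ 0.20214602  0.00162065 -0.97935405]
side [ 0.4797692  -0.78886358  0.52534101] [ 0.0319171   0.88305564 -0.46818162]
{'clock': 0.1, 'qpos': array([-1.31160205e+00,  3.51195345e-01,  1.65234249e+00,  1.88934095e-05,
        1.13909643e+00, -8.45877808e-02]), 'joint_vel': array([-0.00173818, -0.0023505 , -0.001887  ,  0.00012479,  0.00196817,
       -0.00073926]), 'joint_efforts': array([-3.52094025e-05, -5.06834507e+01, -2.91875124e+01, -9.87973112e-05,
        2.70173732e-03,  3.29870181e-05]), 'tcp_pos': array([ 0.18533806, -0.51752512,  0.23081183]), 'eef_rot': array([-0.12057749, -0.69666052, -0.12131227,  0.69671265]), 'wrist_force': array([-0.46106306,  0.40527464,  0.71683251]), 'ft_torque': array([-0.03876916, -0.00649535,  0.02939907]), 'grip_width': 0.08568964791435206}
```

View pics/top0.png

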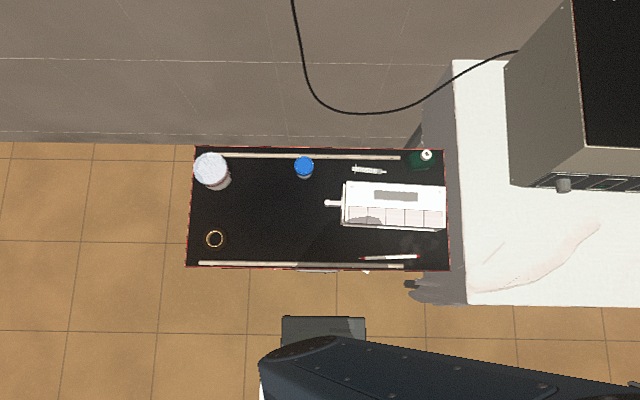

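View pics/side0.png

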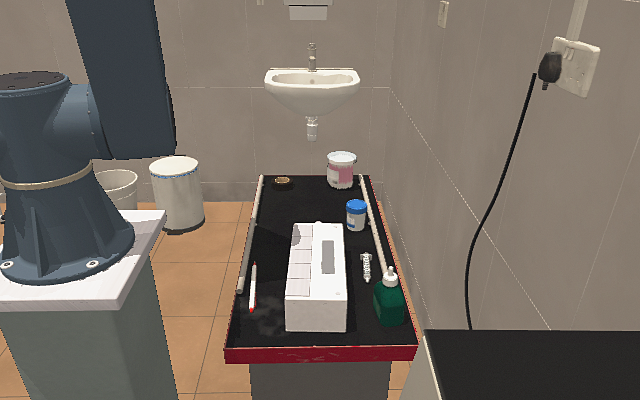

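The top view shows the case at about u 340–446, v 182–230, with its tab at (333,203) on the left, so case y runs along world +y. The bottle is behind its right end, the pen is in front, and the specimen cup is at (304,166). I'll enlarge both views next.

```bash
python3 - <<'E'
from h import *
p=np.load('top0.npz')['p'];cv2.imwrite('pics/tz.png',cv2.resize(p[140:275,310:455,::-1],None,fx=5,fy=4.4,interpolation=cv2.INTER_CUBIC)[:600])
p=np.load('side0.npz')['p'];cv2.imwrite('pics/sz.png',cv2.resize(p[200:340,230:420,::-1],None,fx=4,fy=4,interpolation=cv2.INTER_CUBIC))
E
```

```text
(no output)
```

View pics/tz.png

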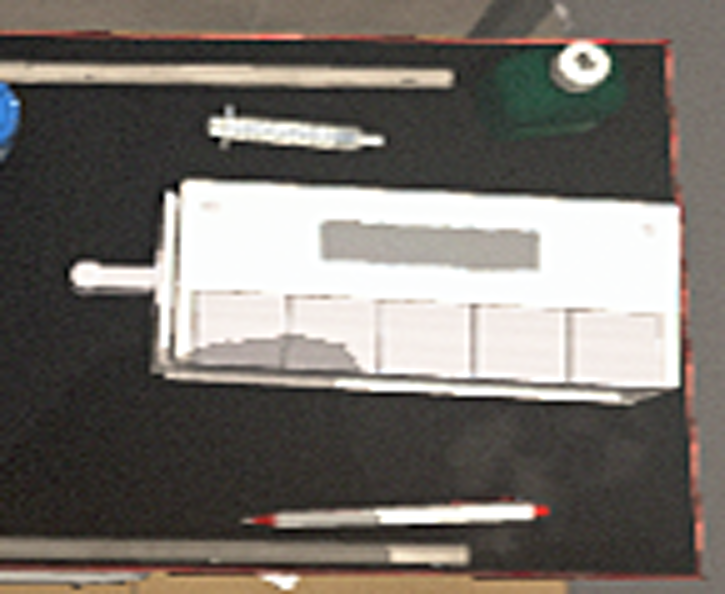

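View pics/sz.png

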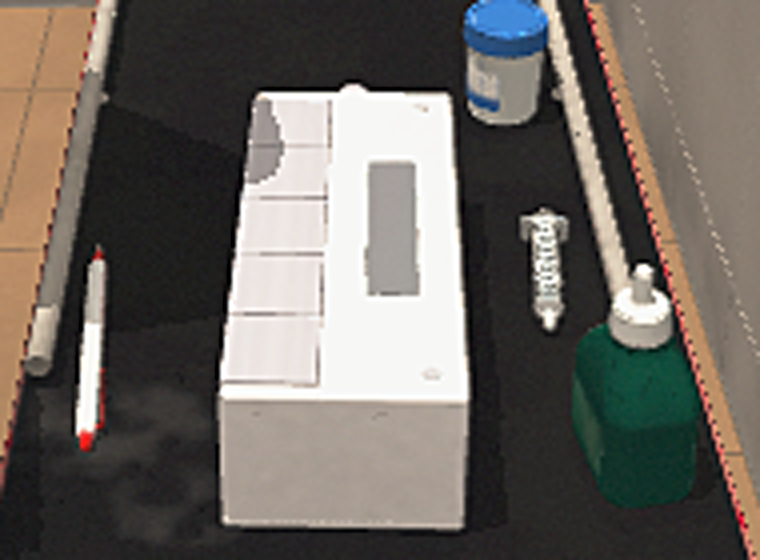

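The zooms show the case's top corners and the plate row. The tab is seen from above, from its bead at zoom (87,273) to the drawer front at about zoom x 158. I'll cast these pixels from both views.

```bash
cat > m.py <<'E'
from h import *
T=lambda x,y:(310+(x+.5)/5-.5,140+(y+.5)/4.4-.5)
S=lambda x,y:(230+(x+.5)/4-.5,200+(y+.5)/4-.5)
def tri(a,b):
    A=[];B=[]
    for n,(u,v) in(('top',a),('side',b)):
        o=pt(n,u,v,d=0);w=pt(n,u,v,d=1)-o;w/=np.linalg.norm(w);P=np.eye(3)-np.outer(w,w);A.append(P);B.append(P@o)
    return np.linalg.lstsq(np.vstack(A),np.hstack(B),rcond=None)[0]
tc=dict(BL=(181,181),BR=(680,205),FR=(680,387),FL=(177,364))
sc=dict(BL=(452,94),BR=(466,400),FR=(219,397),FL=(255,94))
for k in tc: print(k,pt('top',*T(*tc[k]),z=.07).round(4),pt('side',*S(*sc[k]),z=.07).round(4),tri(T(*tc[k]),S(*sc[k])).round(4))
print('plate bounds back edge')
for x,y,a,b in((287,297,328,146),(379,302,327,198),(473,306,325,253),(567,311,322,313),(663,315,319,385)): print(pt('top',*T(x,y),z=.07).round(4),pt('side',*S(a,b),z=.07).round(4),tri(T(x,y),S(a,b)).round(4))
print('bead',pt('top',*T(85,273),z=.046).round(4),pt('top',*T(155,277),z=.046).round(4),pt('side',*S(352,88),z=.046))
for n in('bead',(85,273)),('root',(140,277)),('plate3',(425,340)):
    d=np.load('top0.npz')['d'];u,v=T(*n[1]);dd=d[round(v),round(u)];print(n[0],dd,pt('top',u,v,d=dd) if dd else '')
E
python3 m.py
```

```text
BL [ 0.5523 -0.0285  0.07  ] [ 0.5528 -0.029   0.07  ] [ 0.5526 -0.0285  0.0696]
BR [ 0.5433 -0.2557  0.07  ] [ 0.5411 -0.2543  0.07  ] [ 0.542  -0.2553  0.0711]
FR [ 0.4485 -0.2505  0.07  ] [ 0.4476 -0.2508  0.07  ] [ 0.448  -0.2506  0.0699]
FL [ 0.4565 -0.0267  0.07  ] [ 0.4567 -0.0277  0.07  ] [ 0.4566 -0.0267  0.0694]
plate bounds back edge
[ 0.4919 -0.0762  0.07  ] [ 0.4915 -0.0752  0.07  ] [ 0.4916 -0.0761  0.0706]
[ 0.49   -0.1175  0.07  ] [ 0.4904 -0.118   0.07  ] [ 0.4903 -0.1176  0.0696]
[ 0.4886 -0.1597  0.07  ] [ 0.489  -0.1593  0.07  ] [ 0.4888 -0.1596  0.0702]
[ 0.4867 -0.2018  0.07  ] [ 0.4872 -0.2003  0.07  ] [ 0.4869 -0.2016  0.0709]
[ 0.4854 -0.2449  0.07  ] [ 0.4855 -0.2446  0.07  ] [ 0.4854 -0.2448  0.0702]
bead [0.5077 0.0141 0.046 ] [ 0.5061 -0.0184  0.046 ] [0.5053946  0.01773094 0.046     ]
bead 0.8664709 [0.50740901 0.01413753 0.047444  ]
root 0.8669891 [ 0.50586231 -0.01141063  0.04655334]
plate3 0.8362495 [ 0.47060339 -0.13755619  0.07045452]
```

Both views agree within 1 mm. The case origin is about (0.500, -0.1395), yaw is about -2.2° and the plate tops are at 0.070. I'll shut the jaws, turn +68° so they lie along case x, and go above the middle plate at (0.471, -0.1385).

Emit:
carry_out(commands=[{"delta_pos": [30, 40, 0], "turn": 1.3}, {"delta_pos": [60, 80, 0], "turn": 2.7}, {"delta_pos": [90, 120, 0], "turn": 4}, {"delta_pos": [120, 160, 0], "turn": 5.4}, {"delta_pos": [150, 200, -10], "turn": 6.8}, {"delta_pos": [180, 240, -30], "turn": 8.2}, {"delta_pos": [210, 280, -50], "turn": 9.5}, {"delta_pos": [240, 320, -70], "turn": 10.9}, {"delta_pos": [265, 350, -90], "turn": 12.3}, {"delta_pos": [286, 379, -110], "turn": 13.6}], jaw=0, grip_force=40)

```text
clock: 0.93
tcp_pos: [0.429, -0.194, 0.154]
eef_rot: [0.492, 0.508, 0.491, -0.508]
wrist_force: [0.6, -1.8, -1.4]
grip_width: 0.0002
```

Emit:
carry_out(commands=[{"delta_pos": [0, 0, 0], "turn": 0}, {"delta_pos": [0, 0, 0], "turn": 0}, {"delta_pos": [0, 0, 0], "turn": 0}, {"delta_pos": [0, 0, 0], "turn": 0}])

```text
clock: 1.27
tcp_pos: [0.4278, -0.1967, 0.1548]
eef_rot: [0.49, 0.51, 0.489, -0.51]
wrist_force: [-0.2, -1.2, -0.6]
grip_width: 0.0002
```

```bash
python3 - <<'E'
from h import *
from scipy.spatial.transform import Rotation as R
s=monitor.sense();print(s['clock'],s['tcp_pos'],s['wrist_force'],s['grip_width'],s['qpos'])
w,x,y,z=s['eef_rot'];print(R.from_quat([x,y,z,w]).as_matrix().round(4))
shot('side','s1')
E
```

```text
1.2667 [ 0.42778726 -0.19672291  0.15482754] [-0.18898425 -1.16466069 -0.5685665 ] 0.00015876445022038104 [-5.29867321e-01  3.11904929e-01  1.92572344e+00 -1.69967154e-04
  9.03316968e-01 -4.87502253e-01]
[[ 5.000e-04  9.991e-01 -4.220e-02]
 [-4.000e-04 -4.220e-02 -9.991e-01]
 [-1.000e+00  5.000e-04  4.000e-04]]
```

View pics/s1.png

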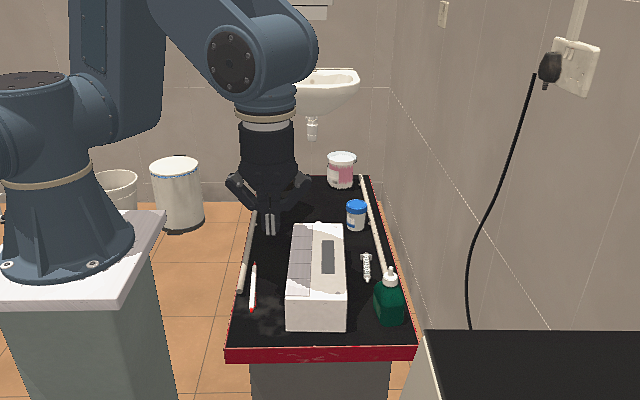

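The orientation is right at -2.4°. The tool stopped short because of the speed limit; the picture shows the shut fingers at about (270,225), in front of the case. Next I go over the middle plate.

Emit:
carry_out(commands=[{"delta_pos": [22, 29, -10], "turn": 0}, {"delta_pos": [43, 58, -20], "turn": 0}, {"delta_pos": [43, 58, -45], "turn": 0}, {"delta_pos": [43, 58, -65], "turn": 0}, {"delta_pos": [43, 58, -75], "turn": 0}, {"delta_pos": [43, 58, -75], "turn": 0}, {"delta_pos": [43, 58, -75], "turn": 0}])

```text
clock: 1.9
tcp_pos: [0.471, -0.1386, 0.0799]
eef_rot: [-0.489, -0.51, -0.489, 0.51]
wrist_force: [0.6, 0.3, -0.4]
grip_width: -0.0005
```

Emit:
carry_out(commands=[{"delta_pos": [0, 0, -4], "turn": 0}, {"delta_pos": [0, 0, -7], "turn": 0}, {"delta_pos": [0, 0, -9], "turn": 0}, {"delta_pos": [0, 0, -9], "turn": 0}])

```text
clock: 2.23
tcp_pos: [0.4711, -0.1379, 0.0705]
eef_rot: [0.49, 0.51, 0.49, -0.51]
wrist_force: [-0.3, 0.3, -0.8]
grip_width: 0.0001
```

Emit:
carry_out(commands=[{"delta_pos": [0, 0, -1], "turn": 0}, {"delta_pos": [0, 0, -1], "turn": 0}, {"delta_pos": [0, 0, -1], "turn": 0}])

```text
clock: 2.48
tcp_pos: [0.4712, -0.1379, 0.0697]
eef_rot: [0.49, 0.51, 0.49, -0.51]
wrist_force: [-0.5, -0.8, 2.4]
grip_width: 0.0004
```

Emit:
carry_out(commands=[{"delta_pos": [0, 0, -1], "turn": 0}, {"delta_pos": [0, 0, -1], "turn": 0}, {"delta_pos": [0, 0, -1], "turn": 0}])

```text
clock: 2.73
tcp_pos: [0.4713, -0.1379, 0.0689]
eef_rot: [0.49, 0.51, 0.49, -0.51]
wrist_force: [-2.8, 0.0, 7.1]
grip_width: 0.0001
```

The middle plate is stiff: 7 N for 1 mm. Next is the plate one place to the left.

Emit:
carry_out(commands=[{"delta_pos": [0, 0, 8], "turn": 0}, {"delta_pos": [1, 21, 8], "turn": 0}, {"delta_pos": [2, 42, 8], "turn": 0}, {"delta_pos": [2, 42, 3], "turn": 0}, {"delta_pos": [2, 42, 1], "turn": 0}, {"delta_pos": [2, 42, 0], "turn": 0}, {"delta_pos": [2, 42, 0], "turn": 0}, {"delta_pos": [2, 42, 0], "turn": 0}])

```text
clock: 3.4
tcp_pos: [0.4731, -0.0963, 0.0685]
eef_rot: [-0.49, -0.51, -0.49, 0.51]
wrist_force: [-0.4, 0.9, 1.6]
grip_width: -0.0001
```

Emit:
carry_out(commands=[{"delta_pos": [0, 0, -1], "turn": 0}, {"delta_pos": [0, 0, -1], "turn": 0}, {"delta_pos": [0, 0, -1], "turn": 0}])

```text
clock: 3.65
tcp_pos: [0.4731, -0.0961, 0.0675]
eef_rot: [-0.49, -0.51, -0.49, 0.51]
wrist_force: [-1.0, -0.8, 0.8]
grip_width: -0.0001
```

This plate is soft. I'll sink in to just above the catch and check again.

Emit:
carry_out(commands=[{"delta_pos": [0, 0, -1], "turn": 0}, {"delta_pos": [0, 0, -2], "turn": 0}, {"delta_pos": [0, 0, -3], "turn": 0}, {"delta_pos": [0, 0, -4], "turn": 0}, {"delta_pos": [0, 0, -5], "turn": 0}, {"delta_pos": [0, 0, -5], "turn": 0}])

```text
clock: 4.15
tcp_pos: [0.4731, -0.0959, 0.0623]
eef_rot: [0.49, 0.51, 0.49, -0.51]
wrist_force: [-0.6, -2.1, 2.1]
grip_width: 0.0001
```

Emit:
carry_out(commands=[{"delta_pos": [0, 0, -2], "turn": 0}, {"delta_pos": [0, 0, -3], "turn": 0}, {"delta_pos": [0, 0, -4], "turn": 0}, {"delta_pos": [0, 0, -5], "turn": 0}, {"delta_pos": [0, 0, -6], "turn": 0}, {"delta_pos": [0, 0, -7], "turn": 0}, {"delta_pos": [0, 0, -7], "turn": 0}, {"delta_pos": [0, 0, -7], "turn": 0}])

```text
clock: 4.82
tcp_pos: [0.4734, -0.0959, 0.0559]
eef_rot: [0.49, 0.51, 0.49, -0.51]
wrist_force: [-1.8, -1.0, 11.6]
grip_width: -0.0002
```

Emit:
carry_out(commands=[{"delta_pos": [0, 0, -1], "turn": 0}, {"delta_pos": [0, 0, -2], "turn": 0}, {"delta_pos": [0, 0, -2], "turn": 0}, {"delta_pos": [0, 0, -2], "turn": 0}])

```text
clock: 5.15
tcp_pos: [0.4734, -0.0959, 0.054]
eef_rot: [0.49, 0.51, 0.49, -0.51]
wrist_force: [-3.2, -0.8, 12.2]
grip_width: 0.0001
```

```bash
python3 - <<'E'
from h import *
p,d=shot('top','t2');cv2.imwrite('pics/t2z.png',cv2.resize(p[140:275,310:455,::-1],None,fx=5,fy=4.4,interpolation=cv2.INTER_CUBIC)[:594])
E
```

```text
(no output)
```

View pics/t2.png

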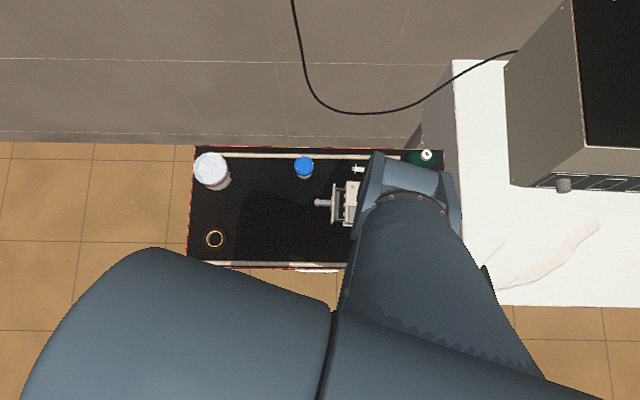

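The drawer has sprung out: the tab tip moved from u≈325 to about 315. I'll rise straight up, open the jaws and measure the tab.

Emit:
carry_out(commands=[{"delta_pos": [0, 0, 10], "turn": 0}, {"delta_pos": [0, 0, 25], "turn": 0}, {"delta_pos": [0, 0, 60], "turn": 0}, {"delta_pos": [0, 0, 100], "turn": 0}, {"delta_pos": [0, 0, 100], "turn": 0}])

```text
clock: 5.62
tcp_pos: [0.4758, -0.0964, 0.1593]
eef_rot: [0.492, 0.511, 0.487, -0.508]
wrist_force: [0.3, -0.7, 0.7]
grip_width: 0.0001
```

Emit:
carry_out(commands=[{"delta_pos": [0, 0, 0], "turn": 0}, {"delta_pos": [0, 0, 0], "turn": 0}, {"delta_pos": [0, 0, 0], "turn": 0}, {"delta_pos": [0, 0, 0], "turn": 0}], jaw=45)

```text
clock: 5.95
tcp_pos: [0.4724, -0.0956, 0.1522]
eef_rot: [-0.489, -0.51, -0.491, 0.51]
wrist_force: [1.3, -0.6, -0.5]
grip_width: 0.0448
```

```bash
python3 - <<'E'
from h import *
p,d=shot('top','t3');cv2.imwrite('pics/t3z.png',cv2.resize(p[150:250,280:400,::-1],None,fx=6,fy=6,interpolation=cv2.INTER_CUBIC))
p,d=shot('side','s3');cv2.imwrite('pics/s3z.png',cv2.resize(p[180:300,240:400,::-1],None,fx=5,fy=5,interpolation=cv2.INTER_CUBIC))
E
```

```text
(no output)
```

View pics/t3z.png

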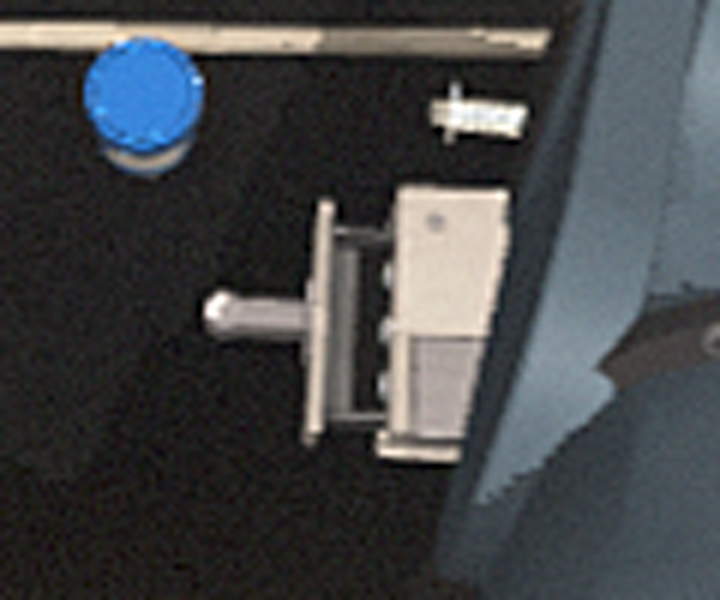

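View pics/s3z.png

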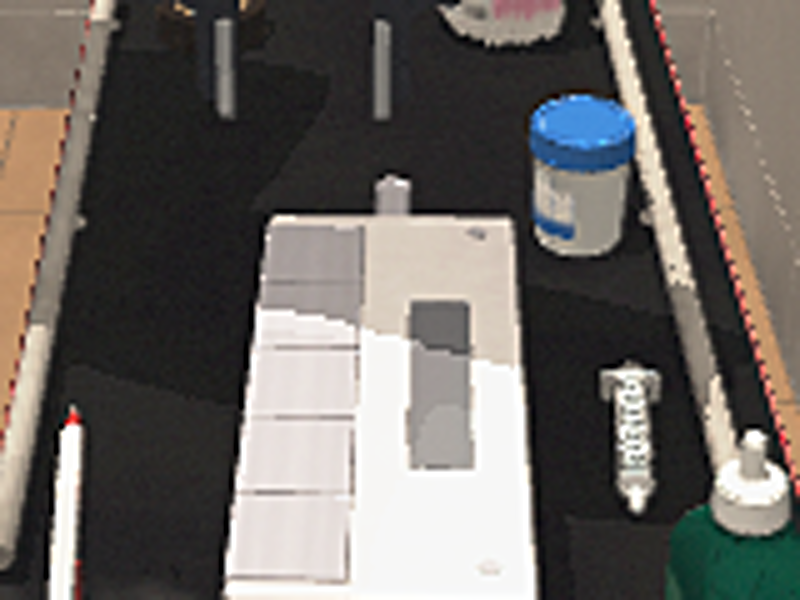

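The drawer is out by about 22 mm. In the top zoom the bead is at (222,310) and the tongue runs from x 238 to 308. In the side zoom the bead's top is at (393,181).

```bash
python3 - <<'E' | tail -12
from h import *
from m import tri
T=lambda x,y:(280+(x+.5)/6-.5,150+(y+.5)/6-.5)
S=lambda x,y:(240+(x+.5)/5-.5,180+(y+.5)/5-.5)
d=np.load('t3.npz')['d']
print('tri bead',tri(T(222,310),S(393,182)))
for x,y in((222,310),(250,310),(270,312),(290,312),(303,314)):
    u,v=T(x,y);dd=d[round(v),round(u)];print(x,pt('top',u,v,d=dd).round(4),pt('top',u,v,z=.046).round(4))
for v in range(196,212): 
    u=325;print(v,pt('top',u,v,d=d[v,u]).round(4)) if 198<v<207 else 0
E
```

```text
250 [0.5081 0.0266 0.048 ] [0.5085 0.0265 0.046 ]
270 [0.5077 0.0188 0.0464] [0.5078 0.0188 0.046 ]
290 [0.508  0.011  0.0457] [0.5079 0.011  0.046 ]
303 [0.5072 0.006  0.0459] [0.5072 0.006  0.046 ]
199 [ 0.5239  0.0166 -0.0021]
200 [0.5112 0.0179 0.0477]
201 [0.5092 0.0178 0.0459]
202 [0.5068 0.0178 0.0462]
203 [0.5045 0.0178 0.0456]
204 [0.5022 0.0177 0.0453]
205 [0.5011 0.0175 0.0392]
206 [0.5012 0.0172 0.0259]
```

The tongue is centred at about x 0.5065, with its centre along y at about 0.018 and its top at 0.046, which matches the text. I'll move above it.

Emit:
carry_out(commands=[{"delta_pos": [8, 30, 0], "turn": 0}, {"delta_pos": [17, 60, 0], "turn": 0}, {"delta_pos": [26, 90, 0], "turn": 0}, {"delta_pos": [34, 114, 0], "turn": 0}, {"delta_pos": [34, 114, -20], "turn": 0}, {"delta_pos": [34, 114, -50], "turn": 0}, {"delta_pos": [34, 114, -70], "turn": 0}, {"delta_pos": [34, 114, -70], "turn": 0}, {"delta_pos": [34, 114, -70], "turn": 0}, {"delta_pos": [34, 114, -70], "turn": 0}], jaw=40)

```text
clock: 6.88
tcp_pos: [0.5076, 0.0181, 0.0843]
eef_rot: [0.49, 0.51, 0.49, -0.51]
wrist_force: [-0.2, 0.7, 0.1]
grip_width: 0.0398
```

```bash
python3 - <<'E'
from h import *
print(monitor.sense()['tcp_pos'])
p,d=shot('side','s4');cv2.imwrite('pics/s4z.png',cv2.resize(p[150:300,240:400,::-1],None,fx=4,fy=4,interpolation=cv2.INTER_CUBIC))
E
```

```text
[0.50761884 0.01809825 0.08429254]
```

View pics/s4z.png

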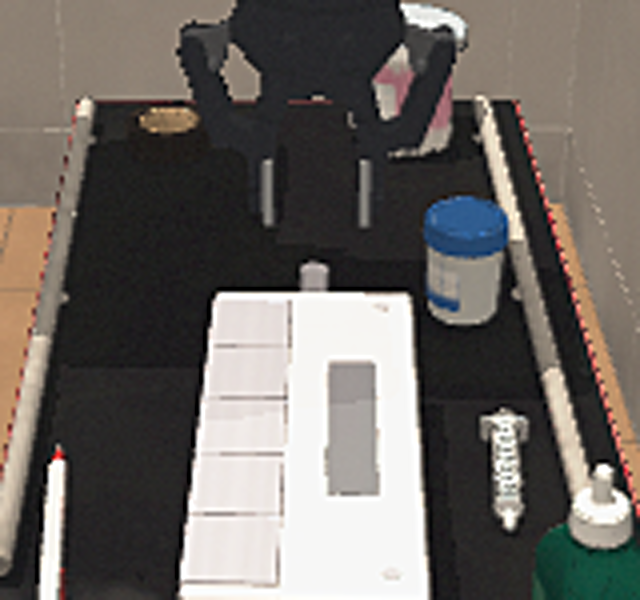

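The fingers (zoom x 268 and 364) straddle the tab at x 314. Descending now.

Emit:
carry_out(commands=[{"delta_pos": [-1, 0, -20], "turn": 0}, {"delta_pos": [-1, 0, -40], "turn": 0}, {"delta_pos": [-1, 0, -55], "turn": 0}, {"delta_pos": [-1, 0, -64], "turn": 0}, {"delta_pos": [-1, 0, -64], "turn": 0}, {"delta_pos": [-1, 0, -64], "turn": 0}])

```text
clock: 7.43
tcp_pos: [0.5066, 0.0181, 0.0202]
eef_rot: [0.49, 0.51, 0.49, -0.51]
wrist_force: [-0.3, -0.2, 0.1]
grip_width: 0.0399
```

Emit:
carry_out(commands=[{"delta_pos": [0, 0, 0], "turn": 0}, {"delta_pos": [0, 0, 0], "turn": 0}, {"delta_pos": [0, 0, 0], "turn": 0}, {"delta_pos": [0, 0, 0], "turn": 0}, {"delta_pos": [0, 0, 0], "turn": 0}], jaw=5, grip_force=30)

```text
clock: 7.85
tcp_pos: [0.5067, 0.0182, 0.0204]
eef_rot: [0.49, 0.51, 0.489, -0.51]
wrist_force: [-0.9, 0.5, 6.1]
grip_width: 0.0114
```

The tongue is held, with the jaws at 11.4 mm. Now I pull along case +y.

Emit:
carry_out(commands=[{"delta_pos": [0, 7, 0], "turn": 0}, {"delta_pos": [1, 14, 0], "turn": 0}, {"delta_pos": [1, 22, 0], "turn": 0}, {"delta_pos": [1, 30, 0], "turn": 0}, {"delta_pos": [1, 38, 0], "turn": 0}, {"delta_pos": [2, 46, 0], "turn": 0}, {"delta_pos": [2, 52, 0], "turn": 0}, {"delta_pos": [2, 56, 0], "turn": 0}, {"delta_pos": [2, 56, 0], "turn": 0}])

```text
clock: 8.6
tcp_pos: [0.509, 0.0743, 0.0204]
eef_rot: [0.491, 0.51, 0.489, -0.509]
wrist_force: [0.5, -4.7, 9.2]
grip_width: 0.0118
```

Emit:
carry_out(commands=[{"delta_pos": [0, 2, 0], "turn": 0}, {"delta_pos": [0, 2, 0], "turn": 0}, {"delta_pos": [0, 2, 0], "turn": 0}])

```text
clock: 8.85
tcp_pos: [0.509, 0.0745, 0.0203]
eef_rot: [-0.491, -0.51, -0.489, 0.51]
wrist_force: [0.5, -20.6, 9.3]
grip_width: 0.0111
```

It is on the end stop, with about 20 N resisting. I'll relax slightly, open moderately and lift off.

Emit:
carry_out(commands=[{"delta_pos": [0, -2, 0], "turn": 0}, {"delta_pos": [0, -2, 0], "turn": 0}])

```text
clock: 9.02
tcp_pos: [0.509, 0.074, 0.0204]
eef_rot: [0.49, 0.511, 0.489, -0.51]
wrist_force: [0.6, -0.4, 8.8]
grip_width: 0.0111
```

Emit:
carry_out(commands=[{"delta_pos": [0, 0, 0], "turn": 0}, {"delta_pos": [0, 0, 0], "turn": 0}, {"delta_pos": [0, 0, 0], "turn": 0}, {"delta_pos": [0, 0, 0], "turn": 0}, {"delta_pos": [0, 0, 0], "turn": 0}], jaw=36)

```text
clock: 9.43
tcp_pos: [0.5079, 0.0743, 0.0193]
eef_rot: [-0.49, -0.51, -0.49, 0.51]
wrist_force: [0.9, 0.3, 0.4]
grip_width: 0.036
```

Emit:
carry_out(commands=[{"delta_pos": [0, 0, 20], "turn": 0}, {"delta_pos": [0, 0, 45], "turn": 0}, {"delta_pos": [0, 0, 80], "turn": 0}, {"delta_pos": [0, 0, 120], "turn": 0}, {"delta_pos": [0, 0, 150], "turn": 0}, {"delta_pos": [-40, 0, 150], "turn": 0}, {"delta_pos": [-80, 0, 150], "turn": 0}, {"delta_pos": [-110, 0, 150], "turn": 0}, {"delta_pos": [-130, 0, 150], "turn": 0}, {"delta_pos": [-130, 0, 150], "turn": 0}])

```text
clock: 10.27
tcp_pos: [0.3745, 0.0743, 0.1691]
eef_rot: [-0.489, -0.509, -0.491, 0.51]
wrist_force: [0.0, -1.2, 0.4]
grip_width: 0.0364
```

```bash
python3 - <<'E'
from h import *
s=monitor.sense();print(s['tcp_pos'],s['wrist_force'],s['grip_width'])
p,d=shot('top','t5');cv2.imwrite('pics/t5z.png',cv2.resize(p[140:280,185:455,::-1],None,fx=2.9,fy=2.9,interpolation=cv2.INTER_CUBIC))
p,d=shot('side','s5');cv2.imwrite('pics/s5z.png',cv2.resize(p[150:340,230:420,::-1],None,fx=3,fy=3,interpolation=cv2.INTER_CUBIC))
E
```

```text
[0.37450827 0.0742657  0.16914759] [ 0.0402989  -1.16490772  0.42104104] 0.03643459828566956
```

View pics/t5z.png

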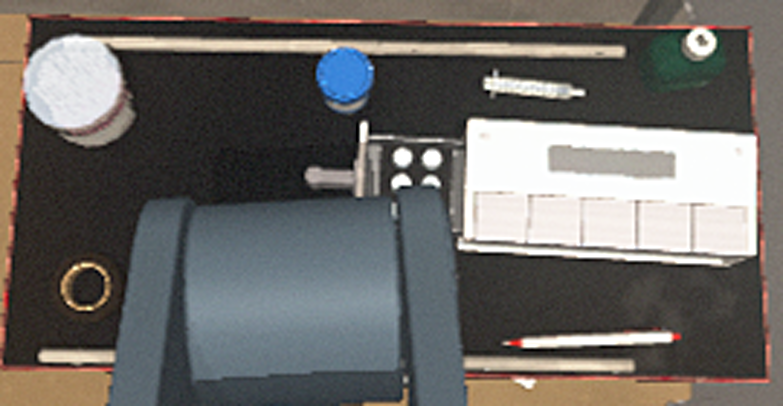

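View pics/s5z.png

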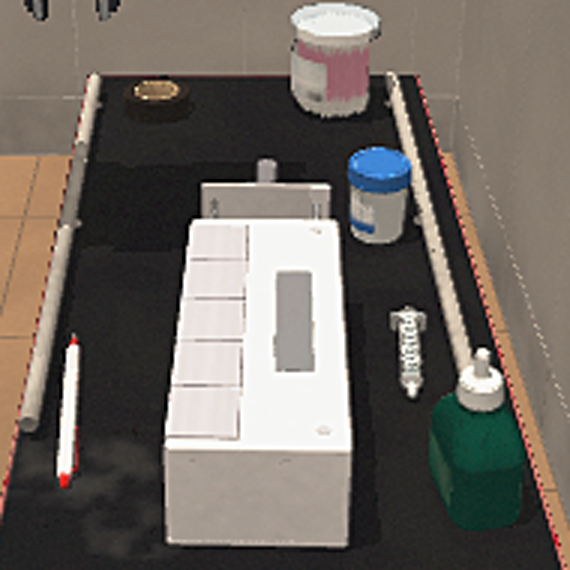

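Both views show the drawer open with its tab tip at top zoom (307,177), and every bystander standing in its place. I'll check how far the tab has travelled, and that the bystanders and plates haven't moved, with numbers.

```bash
python3 - <<'E'
from h import *
a=pt('top',185+307/2.9,140+175/2.9,z=.046);b=pt('top',310+72/5,140+273/4.4,z=.046);print('travel',a-b)
A=np.load('side0.npz');B=np.load('s5.npz')
for n,z,f in('side',0,('side0','s5')),('top',0,('top0','t5')):
    A,B=[np.load(x+'.npz')['p'] for x in f]
    for nm,lo,hi in(('blue',(100,120,60),(125,255,255)),('green',(65,100,25),(95,255,255))):
        c=[]
        for p in(A,B):
            m=cv2.inRange(cv2.cvtColor(p,cv2.COLOR_RGB2HSV),lo,hi);m[:140]=0;m[:,:180]=0;m[:,460:]=0
            k,l,s,ce=cv2.connectedComponentsWithStats(m);i=1+np.argmax(s[1:,4]);c.append(ce[i].round(1))
        print(n,nm,*c)
d=np.load('t5.npz')['d']
for k in(2,1,0,-1,-2):
    X=np.array([.471+k*.0016,-.1385+k*.042,.07]);u,v=pr('top',X).round().astype(int);print(k,pt('top',u,v,d=d[v,u]).round(4))
E
```

```text
travel [0.00273152 0.07791935 0.        ]
side blue [356.  206.3] [356.  206.3]
side green [389.  304.4] [389.  304.4]
top blue [303.3 165.6] [303.3 165.6]
top green [415.9 158.4] [416.4 158.4]
2 [ 0.4735 -0.0535  0.0703]
1 [ 0.4721 -0.0961  0.0695]
0 [ 0.4704 -0.1386  0.0699]
-1 [ 0.4687 -0.1806  0.0713]
-2 [ 0.4677 -0.2241  0.0678]
```

Drawer travel is about 78 mm, measured to roughly 1–2 mm, and the tool also felt the end stop. The cover plate is level again, and the cup and bottle haven't moved. I'll hand in.

```bash
python3 -c "
from workcell import manip;print(manip.hand_in())"
```

```text
the job is handed in; nothing more can be done
None
```

The drawer is fully out and the gripper is clear of everything. I handed the job in at about 10 s of the 72 s allowed; no verdict was reported.

- **Finding the catch:** I pressed the middle plate first and it was stiff (about 7 N for 1 mm). The next plate towards the drawer sank at under about 2.5 N.
- **Releasing the drawer:** I pressed that plate 16 mm down, to the catch's end stop, at about 12 N. The drawer sprung out about 22 mm.
- **Pulling it out:** I pinched the tab across its thickness and pulled until it met the end stop (about 20 N resisting). Then I opened the jaws and lifted away.

**Last checks:**
- **Drawer:** the tab has travelled about 78 mm in the pictures, where at least 72 mm is needed; I trust that to 1–2 mm.
- **Catch:** the cover plate is level again at 69.5 mm, so the catch should have sprung back.
- **Bystanders:** by measurement the cup and bottle moved half a pixel at most. By eye the other four stand or lie where they were.
- **Robot contact:** the tool is about 0.17 m up and in front of the drawer, with the wrist reading about 1 N, which is its noise.
- **One odd reading:** the plate farthest from the drawer measured 67.8 mm high instead of 70. I never touched it, so I put this down to depth noise. No check failed.

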